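# Lock up a line of wood type in the clamshell jig

## Task

Nudge the four wood type blocks along the jig's channel into one tight, straight row against the steel end stop, then swing the cover down over them and push the long brass pin from the stand down through the cover's hole into the hole of the lower half. The cover is sprung, so finish while still holding on: keep pushing down on the pin with the gripper so that its flange presses the cover fully shut, and do not let go. Leave the spare pin and everything else on the table where it is.

Things in the scene. Friction and masses are not known exactly. Their poses are not given: they have to be found in the camera images.
- jig: Lower half of the clamshell jig, fixed: green plate 235 x 250 x 12 mm (x, y, z). Origin: centre of its underside, on the table; z up, x towards the hinge (roughly away from the robot), y along the type channel towards the end stop. Two brass sprung plungers 12 mm wide stand at jig x = -40, y = -70 and +70 mm, tops 43 mm high.
- stop (a point): Channel floor at the face of the steel end stop (20 mm high): jig x = +10, y = +98, z = 12 mm. The channel runs from here along jig -y, centred on jig x = +10 mm, between two rails 39 mm apart and 8 mm high; its -y end is open (plate edge at jig y = -125 mm).
- hole (a point): Mouth of the lower pin hole (jig x = -70, y = 0, z = 33 mm): vertical, 12.5 mm wide, 21 mm deep, 2 mm chamfer, in an aluminium boss 50 x 60 mm (x, y).
- hinge (a point): Middle of the cover's hinge axis, at jig x = +100 mm, y = 0, z = 40 mm; the axis runs along jig y.
- cover (a joint): Opening angle of the cover (upper half), rad: 0 shut and level, 1.57 upright, 1.75 its limit. The stiff hinge holds it when upright; below about 1.2 rad it falls shut. Left alone after closing it rests on the sprung plungers, ajar at 0.06 rad; pressing it fully to 0 takes about 7 N at its pin hole.
- cover_edge (a point): Middle of the cover's free edge, 192.5 mm from the hinge axis, half-way through its thickness. The cover is a grey frame with a clear window, 220 mm wide along jig y, 10 mm thick (5 mm either side of the plane through the hinge axis), about 0.35 kg; shut, its top is at jig z = 45 mm.
- cover_hole (a point): Upper mouth of the pin hole in the cover, 170 mm from the hinge axis, 13 mm wide, 1.5 mm chamfer; above the lower hole (jig y = 0) when shut, and within 1 mm of that when ajar.
- key (a point): Centre of the orange key bar under the cover's window: 30 mm along jig x, 12 mm along jig y, 14 mm deep, above the channel at jig y = -30 to -18 mm when shut. It drops in behind a tight row; if the row is loose it lands on a block and keeps the cover open.
- pin_grip (a point): Grasp point on the axis of the brass pin, 62 mm above its tip. Stem to grip: 16 mm in diameter, from 35 to 78 mm above the tip; below it a flange 24 mm wide (30 to 35 mm above the tip), then the shaft, 10 mm in diameter, 30 mm long. About 80 g. It starts upright in one of the stand's two holes, flange on the stand.
- pin_tip (a point): Lower end of the brass pin's shaft, on its axis. Fully home with the cover shut it is at jig z = 15 mm, the flange flat on the cover.
- stand: Fixed dark wooden pin stand 50 x 130 x 36 mm (its x, y, z), origin at the centre of its underside; two holes at its y = -35 and +35 mm hold the brass pin and the spare pin.
- spare_pin: Spare steel pin with a black grip, too short for this jig, in the stand's other hole: leave it. 66 mm long, flange 24 mm wide, grip 13 mm; origin at its tip.
- ink_can: Bystander: black and red ink can, 72 mm wide, 75 mm high; origin under its centre.
- marker_jar: Bystander: clear square jar of coloured markers, 90 x 90 mm, 140 mm high over the markers; origin under its centre.
- brayer: Bystander: ink roller lying flat, roller 90 mm wide and 34 mm high, handle to its -x, 170 mm long; origin under the roller.
- loose_type: Bystander: a pale wooden type block lying beside the jig, 36 x 28 x 22 mm; it does not belong to this line. Origin under its centre.
- brush: Bystander: a brush lying on the table; origin under its middle.
- block0_center (a point): Centre of a wood type block (nearest the end stop, marked red), 36 mm along jig x, 28 mm along jig y, 22 mm high, 30 g, loose in the channel; its centre is 11 mm above the channel floor. In the tight row its centre is at jig y = +84 mm.
- block1_center (a point): Centre of a wood type block (second, marked blue), 36 mm along jig x, 28 mm along jig y, 22 mm high, 30 g, loose in the channel; its centre is 11 mm above the channel floor. In the tight row its centre is at jig y = +56 mm.
- block2_center (a point): Centre of a wood type block (third, marked yellow), 36 mm along jig x, 28 mm along jig y, 22 mm high, 30 g, loose in the channel; its centre is 11 mm above the channel floor. In the tight row its centre is at jig y = +28 mm.
- block3_center (a point): Centre of a wood type block (last, nearest the open end, marked green), 36 mm along jig x, 28 mm along jig y, 22 mm high, 30 g, loose in the channel; its centre is 11 mm above the channel floor. In the tight row its centre is at jig y = +0 mm.
There are look-alikes about, which are no part of the job. Leave any purple look-alike of the part that bears block3_center alone. Of the things shaped like the part that bears pin_grip, the brass one is meant.

How it is judged:
On the way, in this order (a step that is already met when the one before it is completed fails the run):
1. the four blocks form a tight row against the end stop while the cover is still open (y of block0_center in the frame of jig between 0.0805 and 0.0875 m and x of block0_center in the frame of jig between 0.006 and 0.014 m and z of each of block0_center, block1_center, block2_center, block3_center in the frame of jig below 0.0255 m and y of block1_center in the frame of jig between 0.0525 and 0.0595 m and x of block1_center in the frame of jig between 0.006 and 0.014 m and y of block2_center in the frame of jig between 0.0245 and 0.0315 m and x of block2_center in the frame of jig between 0.006 and 0.014 m and y of block3_center in the frame of jig between -0.0035 and 0.0035 m and x of block3_center in the frame of jig between 0.006 and 0.014 m and value of joint cover above 0.5 rad), for 0.2 s.
2. the cover is closed down onto its plungers (value of joint cover below 0.085 rad), for 0.2 s.
3. the brass pin has passed through the cover into the lower hole (horizontal distance between pin_tip and hole below 0.0035 m and z of pin_tip in the frame of jig below 0.028 m), for 0.1 s.
At the end, for the whole second after the job is handed in: Through the last second: gripper on the brass pin (over 2.5 N), its flange pressing the cover (over 2.5 N), cover shut within 0.02 rad, pin tip within 3.5 mm of the hole axis and under 19.5 mm above the table, each block within 3.5 mm of its place in the tight row (4 mm across), flat (y of block0_center in the frame of jig between 0.0805 and 0.0875 m and x of block0_center in the frame of jig between 0.006 and 0.014 m and z of each of block0_center, block1_center, block2_center, block3_center in the frame of jig below 0.0255 m and y of block1_center in the frame of jig between 0.0525 and 0.0595 m and x of block1_center in the frame of jig between 0.006 and 0.014 m and y of block2_center in the frame of jig between 0.0245 and 0.0315 m and x of block2_center in the frame of jig between 0.006 and 0.014 m and y of block3_center in the frame of jig between -0.0035 and 0.0035 m and x of block3_center in the frame of jig between 0.006 and 0.014 m and horizontal distance between pin_tip and hole below 0.0035 m and value of joint cover below 0.02 rad and z of pin_tip in the frame of jig below 0.0195 m and contact force between pin and cover above 2.5 N and contact force between the fingers and pin above 2.5 N); the arm keeps its last pose, push and grip.
It fails at once if the spare pin is disturbed (moved over 20 mm) (distance of spare_pin from where it was at the start of the episode above 0.02 m).
It fails at once if something else on the table is pushed aside (moved over 30 mm) (distance of any of ink_can, marker_jar, brayer, loose_type, brush from where it was at the start of the episode above 0.03 m).
It also fails if it takes over 64 s, if anything falls off the work surface, if the arm or the gripper's body presses on something with over 40 N, if the wrist force passes 120 N, or if a joint passes its speed limit or range.

## Robot

A 7-joint arm with a two-finger parallel gripper is mounted at the origin on the work surface. World frame = base frame: x ahead of the robot, y to its left, z up, the work surface at z = 0. Lengths are in m, angles in rad, forces in N, time in s.
With the tool pointing down it reaches from about 0.4 to 0.9 m from the base axis. Payload 5.6 kg.
Tool frame: the origin (TCP) lies midway between the tips of the shut fingers; the grasp point (between the pads) lies 19 mm behind it; z points along the fingers, y is the line along which they close (so a half turn about z gives the same grasp; the last joint's range is limited). The gripper opens to 92 mm and grips with 3 to 60 N. Pads are 20 mm wide; open, the fingers measure 128 mm over their backs; the gripper's body (75 mm by 189 mm) begins 69 mm behind the grasp point.
Start: joints at [1.249, 0.468, -0.012, 1.603, 0.006, 1.071, -0.056], TCP at [0.179, -0.625, 0.186] pointing down, gripper open.
Joint ranges: [-2.53, 2.53], [-0.31, 2.02], [-1.57, 1.55], [0.28, 2.44], [-1.29, 4.43], [0.15, 1.84], [-2.92, 2.92]. Speed limits (rad/s): [2.57, 2.57, 3.14, 3.14, 3.14, 3.14, 3.14].

## Interface

Orientations are given as a 3x3 rotation matrix whose columns are the frame's x, y, z axes.
In Python, from station import env, effector, solver, viewer, workorder, search_frame, tip_of gives the robot as it stands. Calls block until the motion is done:
- env.reach(position, orientation): joint-space move of the TCP to a pose.
- env.movel(position, frame=None, rate=0.15): straight line of the TCP; frame=None keeps the orientation; rate is the mean speed in m/s.
- env.goto_joints(angles): joint-space move.
- effector.release() and effector.grasp(squeeze=None): open the fingers fully, or close them until they stop; squeeze is the grip in N (None keeps the last).
- env.pause(seconds).
- solver.inverse_kinematics(position, orientation): joint angles nearest the present ones, or None.
- env.sense(): the state.
- viewer.read_camera(name): name is "scene" or "side" or "wrist"; returns (picture, depth): 420x560x3 uint8, red, green, blue; 420x560 float32, m along the optical axis (not along the pixel's ray), 0 where there is no reading.
- viewer.camera_info(name): a dict with "intrinsics" (3x3 intrinsics, pixels), "dist_coeffs" ([k1, k2, p1, p2, k3] as OpenCV has them; the pictures are not rectified), "eye" and "rotation" of the camera in the world; the wrist camera has in their place "T_tool_cam" (4x4, takes a point from camera to tool coordinates, whose origin is the TCP and whose axes are the flange's). Camera axes: x right, y up, looking along -z (the intrinsics and any distortion apply to the point x, -y, -z); pixel columns grow to the right and rows downward; lengths in m; the calibration is good to about 2 mm. A picture is of the moment at which its call begins: read the wrist's pose just before it. camera_info takes no time and is no camera call.
A pose or a line that the arm cannot do raises env.PlanningError and nothing moves.
- workorder.finish_job(): hands the job in; it is judged then, once.
Trained networks look in the newest picture that a camera, given by its name, has taken for a name from the list of things; names that differ only in an ending like _2 or _b are one class to them, and where a whole thing is asked for, a point or a joint stands for the part that bears it (a point fixed in the world has none). Each returns a list of dicts, best first, with "score" (0 to 1); they miss things now and then, are a little off and sometimes report something else, mostly with a low value. They report only what shows in the picture. A call takes as long as a camera call. They do not tell look-alikes from the thing itself.
- search_frame(camera, name): "at" ([x, y, z] in m, in world coordinates, good to about 4 mm: the middle of the surface that is visible of it).
- tip_of(camera, name): "at" ([x, y, z] in m, in world coordinates, good to about 4 mm: a listed point, or the origin of a listed thing).
The state is a dict: "t": time; "joint_positions": joint angles; "joint_velocities": joint speeds; "tau": joint torques, N m; "ee_pos": TCP position; "tcp_rot": TCP orientation; "wrist_force": force on the tool from outside, world axes, zero at the start; "moment": the same for the moment, N m; "gripper_width": finger opening in m; "grasp_force": force on a finger pad.
Only numpy, scipy, OpenCV 4.12 (cv2) and the standard library are available. Lean on these libraries where they do the work, as an engineer would, in place of code of your own. Each camera call takes 0.05 s, during which the arm holds its last target. There are 200 camera calls.

## Working session

There is one attempt and no reset: what is moved stays moved. The work goes in short steps, each a Python script; the robot and the scene stay as the last script left them, time stands still between calls to the robot, and variables do not carry over. Pictures are saved under pics/ and viewed, at most 10 in all, crops included, and the job is handed in when it is done.

```bash
ls; mkdir -p pics; cat > h.py <<'E'
import numpy as np, cv2
from station import env, effector, solver, viewer, workorder, search_frame, tip_of
def cam(name):
    s=env.sense(); i=viewer.camera_info(name); p,d=viewer.read_camera(name)
    if 'eye' in i: R,e=np.array(i['rotation']),np.array(i['eye'])
    else:
        T=np.eye(4);T[:3,:3]=s['tcp_rot'];T[:3,3]=s['ee_pos'];T=T@np.array(i['T_tool_cam']);R,e=T[:3,:3],T[:3,3]
    return p,d,np.array(i['intrinsics']),np.array(i['dist_coeffs'],float),R,e
def ray(c,uv):
    p,d,K,D,R,e=c
    n=cv2.undistortPoints(np.array(uv,float).reshape(-1,1,2),K,D).reshape(-1,2)
    return np.c_[n[:,0],-n[:,1],-np.ones(len(n))]@R.T
def px(c,uv):   # via depth
    r=ray(c,uv); uv=np.array(uv).reshape(-1,2).round().astype(int)
    return c[5]+r*c[1][uv[:,1],uv[:,0]][:,None]
def atz(c,uv,z):
    r=ray(c,uv); return c[5]+r*((z-c[5][2])/r[:,2])[:,None]
def proj(c,P):
    p,d,K,D,R,e=c; q=(np.atleast_2d(P)-e)@R; q=q*[1,-1,-1]
    return cv2.projectPoints(q,np.zeros(3),np.zeros(3),K,D)[0].reshape(-1,2)
def save(c,n,crop=None,k=1):
    im=c[0][:,:,::-1]
    if crop: x0,y0,x1,y1=crop; im=im[y0:y1,x0:x1]
    cv2.imwrite('pics/'+n,cv2.resize(im,None,fx=k,fy=k,interpolation=cv2.INTER_CUBIC))
E
python3 - <<'E'
from h import *
np.set_printoptions(precision=4,suppress=True)
for n in ['scene','side']:
    c=cam(n); save(c,n+'0.png',k=1.4); print(n,c[5])
    for t in ['jig','stop','hole','hinge','cover_edge','cover_hole','pin_grip','pin_tip','stand','spare_pin','block0_center','block1_center','block2_center','block3_center','loose_type','ink_can','marker_jar','brayer','brush']:
        r=tip_of(n,t); print(t,[(np.round(x['at'],4).tolist(),round(x['score'],2)) for x in r[:3]])
E
```

```text
pics
scene [1.3506 0.168  0.9229]
jig [([0.547, 0.0076, -0.0014], 0.7), ([0.4873, -0.296, 0.0679], 0.21)]
stop [([0.5489, 0.1054, 0.0099], 0.78)]
hole [([0.4774, 0.0064, 0.0331], 0.82)]
hinge [([0.6475, 0.0207, 0.0391], 0.76), ([0.668, 0.0181, 0.2106], 0.74)]
cover_edge [([0.6699, 0.0195, 0.2326], 0.92)]
cover_hole [([0.6685, 0.0207, 0.21], 0.75)]
pin_grip [([0.4875, -0.2973, 0.0678], 0.65), ([0.4881, -0.3899, 0.0618], 0.64)]
pin_tip [([0.4874, -0.3845, 0.0001], 0.54), ([0.4852, -0.2993, 0.0081], 0.47)]
stand [([0.4992, -0.2646, 0.0009], 0.6), ([0.6811, -0.3796, 0.0012], 0.5), ([0.4892, -0.2966, 0.0696], 0.4)]
spare_pin [([0.5164, -0.2323, 0.0189], 0.64)]
block0_center []
block1_center [([0.3885, 0.4703, -0.0011], 0.74)]
block2_center [([0.4878, -0.2971, 0.0697], 0.17)]
block3_center [([0.3605, -0.0702, 0.0109], 0.44)]
loose_type [([0.6956, -0.2172, -0.0046], 0.71), ([0.6853, -0.383, -0.0005], 0.56)]
ink_can [([0.6867, -0.3789, 0.0024], 0.85)]
marker_jar [([0.467, 0.3982, 0.0011], 0.92)]
brayer [([0.3861, 0.4706, -0.0033], 0.67)]
brush [([0.6546, 0.3678, 0.0027], 0.57)]
side [ 0.3507
[... 373 characters left out ...]
978, 0.0692], 0.57), ([0.4902, -0.2977, 0.0054], 0.56)]
stand [([0.5025, -0.2654, 0.0002], 0.92)]
spare_pin [([0.509, -0.2324, 0.0181], 0.69)]
block0_center [([0.5525, 0.0901, 0.0241], 0.62)]
block1_center [([0.5544, 0.0486, 0.0253], 0.67)]
block2_center [([0.5564, 0.0064, 0.0222], 0.61)]
block3_center [([0.3609, -0.0719, 0.0098], 0.62), ([0.5595, -0.0376, 0.0253], 0.47), ([0.6666, 0.0149, 0.2339], 0.28)]
loose_type [([0.6998, -0.2137, -0.0016], 0.8), ([0.4927, -0.298, 0.0693], 0.68)]
ink_can [([0.6864, -0.3849, -0.0009], 0.93)]
marker_jar [([0.4655, 0.3894, 0.0003], 0.73), ([0.5033, -0.2651, -0.0007], 0.23)]
brayer [([0.3873, 0.4742, 0.0054], 0.93)]
brush [([0.6518, 0.3665, -0.0003], 0.65)]
```

View pics/scene0.png

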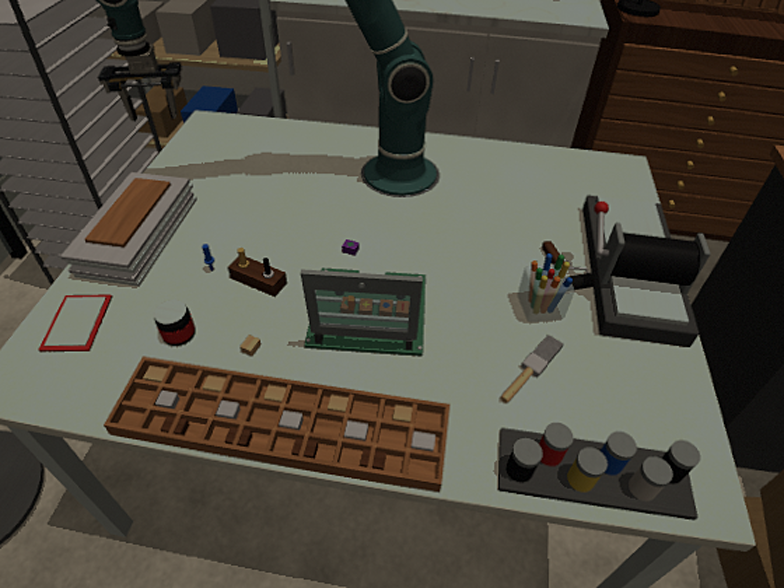

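View pics/side0.png

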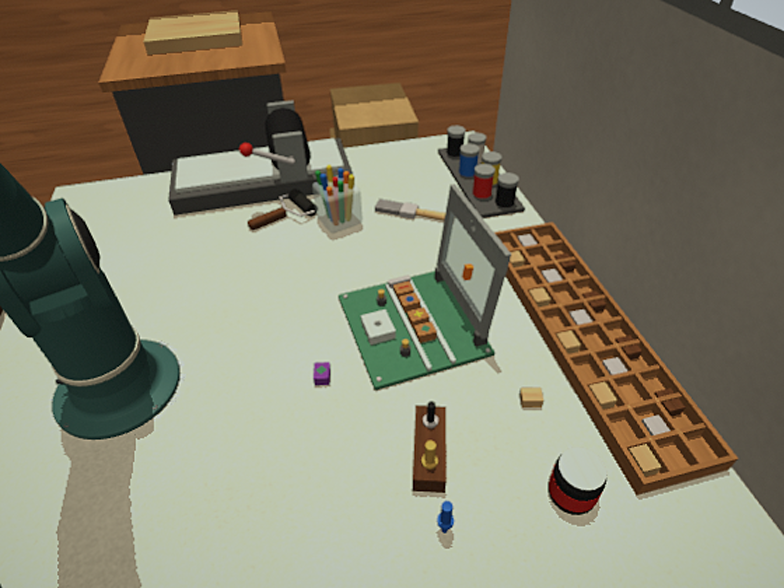

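The brass pin candidates in the side view are:
- (430,455): brass pin in the stand. This is the one I want.
- (431,413): spare steel pin with the black grip.
- (446,517): blue look-alike standing on the table.

The purple block at (322,373) is a block look-alike. The four real blocks are in the channel from (402,288) to (425,330), with gaps between them. The cover is upright, leaning slightly back. Next I'll look from close by with the wrist camera over the pin and then over the jig.

```bash
cat >> h.py <<'E'
def down(yaw):  # tool pointing down, tool y along world direction 'yaw'
    y=np.array([np.cos(yaw),np.sin(yaw),0]); z=np.array([0,0,-1.]); return np.column_stack([np.cross(y,z),y,z])
def best(pos,yaw):
    q0=env.sense()['joint_positions']; o=[]
    for a in (yaw,yaw+np.pi):
        q=solver.inverse_kinematics(pos,down(a))
        if q is not None: o.append((np.abs(np.array(q)-q0).max(),a))
    return down(min(o)[1])
E
python3 - <<'E'
from h import *
np.set_printoptions(precision=4,suppress=True)
s=env.sense(); print(s['t'],s['tcp_rot'],s['wrist_force']); print(np.array(viewer.camera_info('wrist')['T_tool_cam']))
p=[0.487,-0.298,0.20]; env.reach(p,best(p,-0.38))
c=cam('wrist'); save(c,'w_pin.png')
for t in ['pin_grip','spare_pin','stand']: print(t,[(np.round(x['at'],4).tolist(),round(x['score'],2)) for x in tip_of('wrist',t)[:3]])
p=[0.50,-0.0,0.27]; env.reach(p,best(p,np.pi/2+0.08))
c=cam('wrist'); save(c,'w_jig.png'); np.savez('jig.npz',*[c[i] for i in range(6)])
for t in ['jig','hole','stop','hinge']+['block%d_center'%i for i in range(4)]: print(t,[(np.round(x['at'],4).tolist(),round(x['score'],2)) for x in tip_of('wrist',t)[:3]])
s=env.sense();print(s['t'],s['ee_pos'],s['joint_positions'],s['wrist_force'])
cv2.imwrite('pics/w0.png',np.hstack([cv2.resize(cv2.imread('pics/'+n),(400,300)) for n in('w_pin.png','w_jig.png')]))
E
```

```text
2.0 [[ 0.9614  0.2751 -0.    ]
 [ 0.2751 -0.9614 -0.    ]
 [-0.      0.     -1.    ]] [ 0.1999 -0.5704 -0.0186]
[[-0.001   0.9681  0.2506  0.0698]
 [ 1.      0.0007  0.0013  0.0004]
 [ 0.0011  0.2506 -0.9681 -0.1986]
 [ 0.      0.      0.      1.    ]]
pin_grip [([0.4839, -0.3864, 0.0621], 0.82), ([0.4876, -0.2958, 0.0717], 0.57)]
spare_pin [([0.5118, -0.2335, 0.0222], 0.63)]
stand [([0.496, -0.2643, -0.0023], 0.96)]
jig [([0.5463, 0.0069, 0.0041], 0.72), ([0.4899, -0.2936, 0.0725], 0.21)]
hole [([0.4759, 0.0037, 0.031], 0.94)]
stop [([0.5491, 0.1054, 0.0157], 0.86)]
hinge [([0.6437, 0.0216, 0.0384], 0.78)]
block0_center [([0.5493, 0.0863, 0.0234], 0.76), ([0.6684, 0.0211, 0.2354], 0.72), ([0.5545, 0.0505, 0.0252], 0.31)]
block1_center [([0.5564, 0.0517, 0.0254], 0.82)]
block2_center [([0.5578, 0.0067, 0.0228], 0.72)]
block3_center [([0.359, -0.0697, 0.0097], 0.86), ([0.5592, -0.039, 0.02], 0.75)]
5.575 [ 0.5    -0.0001  0.2699] [ 0.6936  0.2391 -0.8744  1.819   0.1981  1.1747  1.4065] [0.8898 0.5184 0.5158]
```

View pics/w0.png

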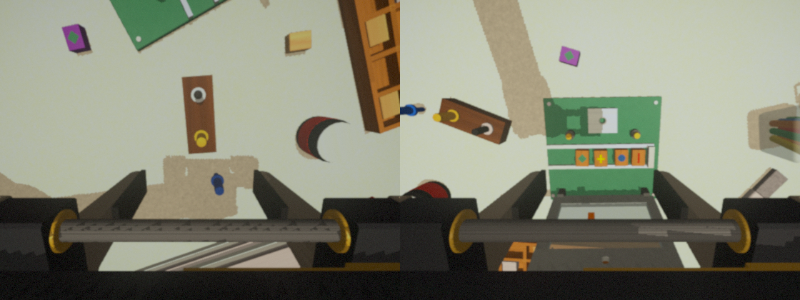

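The wrist views confirm the choice. In the left half, brass is at (200,138), the black-grip spare at (198,95) and the blue look-alike at (217,182). In the right half, the plate's near corners are at (544,97) and (662,96), and the blocks run from (582,158) to (638,158). I'll fit the jig's pose from the plate edges, then push the row.

```bash
python3 - <<'E'
from h import *
np.set_printoptions(precision=4,suppress=True)
f=np.load('jig.npz'); c=[f['arr_%d'%i] for i in range(6)]
hsv=cv2.cvtColor(c[0],cv2.COLOR_RGB2HSV)
m=cv2.inRange(hsv,(50,100,40),(85,255,255)); m[280:]=0
n,l,st,_=cv2.connectedComponentsWithStats(m); k=1+st[1:,4].argmax(); m=(l==k).astype(np.uint8)
h=cv2.convexHull(cv2.findContours(m,0,2)[0][0] if 0 else np.argwhere(m)[:,::-1].astype(np.int32)).reshape(-1,2)
W=atz(c,h,0.012)[:,:2]
a=cv2.approxPolyDP(h.reshape(-1,1,2),6,True).reshape(-1,2); print(a.tolist()); print(atz(c,a,0.012))
# rectify the picture at z=0.012 : 0.5mm/px for edge-based fit
# edge points: first green row for each column
cols=[u for u in range(h[:,0].min()+6,h[:,0].max()-5,2)]
top=np.array([(u,np.argmax(m[:,u])-0.5) for u in cols]); T=atz(c,top,.012)[:,:2]
vx,vy,x0,y0=cv2.fitLine(T.astype(np.float32),cv2.DIST_HUBER,0,.001,.001).ravel(); 
if vy<0: vx,vy=-vx,-vy
yaw=np.arctan2(-vx,vy); ex=np.array([np.cos(yaw),np.sin(yaw)]); ey=np.array([-ex[1],ex[0]])
r0=h[:,1].min()
rows=range(r0+6,r0+60,2)
L=atz(c,[(np.argmax(m[r])-.5,r) for r in rows],.012)[:,:2]@ey; Rr=atz(c,[(559-np.argmax(m[r][::-1])+.5,r) for r in rows],.012)[:,:2]@ey
print('width y',np.median(L)-np.median(Rr)); yc=(np.median(L)+np.median(Rr))/2
xe=np.median(T@ex); o=ex*(xe+.1175)+ey*yc
print('yaw',yaw,'origin',o)
J=lambda x,y:o+ex*x+ey*y
for nme,p,w in [('hole',(-.07,0),(.4774,.003)),('stop',(.01,.098),(.5489,.106)),('hinge',(.1,0),(.6465,.02))]: print(nme,J(*p),w)
for b in [(.5525,.088),(.5564,.0505),(.557,.0066),(.5594,-.038)]: d=np.array(b)-o; print(d@ex,d@ey)
np.save('jigpose.npy',[*o,yaw])
E
```

```text
[[353, 267], [218, 271], [210, 241], [352, 237]]
[[ 0.6336  0.1327  0.012 ]
 [ 0.658  -0.0924  0.012 ]
 [ 0.6055 -0.1067  0.012 ]
 [ 0.5811  0.1237  0.012 ]]
width y -0.23761032102396176
yaw 0.09301193 origin [0.7075 0.0211]
hole [0.6378 0.0146] (0.4774, 0.003)
stop [0.7083 0.1196] (0.5489, 0.106)
hinge [0.807  0.0304] (0.6465, 0.02)
-0.14807614625988244 0.08099181653524853
-0.14767592438010213 0.04329168540055969
-0.1511558567821764 -0.00047428492789051415
-0.15290858414469 -0.04510440971140644
```

The rails split the green mask, so only the far part was used. I'll merge the pieces.

```bash
cat > fit.py <<'E'
from h import *
np.set_printoptions(precision=4,suppress=True)
f=np.load('jig.npz'); c=[f['arr_%d'%i] for i in range(6)]
hsv=cv2.cvtColor(c[0],cv2.COLOR_RGB2HSV)
m=cv2.inRange(hsv,(50,100,40),(85,255,255)); m[280:]=0
n,l,st,_=cv2.connectedComponentsWithStats(m); print(st[1:][st[1:,4]>300])
m=np.isin(l,1+np.flatnonzero(st[1:,4]>300)).astype(np.uint8)
ys,xs=np.nonzero(m); r0=ys.min()
top=np.array([(u,np.argmax(m[:,u])-0.5) for u in range(xs.min()+10,xs.max()-9,2)]); T=atz(c,top,.012)[:,:2]
vx,vy,_,_=cv2.fitLine(T.astype(np.float32),cv2.DIST_HUBER,0,.001,.001).ravel()
if vy<0: vx,vy=-vx,-vy
yaw=np.arctan2(-vx,vy); ex=np.array([np.cos(yaw),np.sin(yaw)]); ey=np.array([-ex[1],ex[0]])
rows=range(r0+6,r0+60,2)
A=atz(c,[(np.argmax(m[r])-.5,r) for r in rows],.012)[:,:2]@ey; B=atz(c,[(559-np.argmax(m[r][::-1])+.5,r) for r in rows],.012)[:,:2]@ey
print('width y',np.median(A)-np.median(B)); yc=(np.median(A)+np.median(B))/2
o=ex*(np.median(T@ex)+.1175)+ey*yc
print('yaw',yaw,'origin',o)
for nme,p,w in [('hole',(-.07,0),(.4774,.003)),('stop',(.01,.098),(.5489,.106)),('hinge',(.1,0),(.6465,.02))]: print(nme,o+ex*p[0]+ey*p[1],w)
for b in [(.5525,.088),(.5564,.0505),(.557,.0066),(.5594,-.038)]: d=np.array(b)-o; print(d@ex,d@ey)
np.save('jigpose.npy',[*o,yaw])
E
python3 fit.py
```

```text
[[ 226  138   65   18  326]
 [ 207  138  156   63 3478]
 [ 208  210   37   19  575]
 [ 210  237  145   36 4380]]
width y -0.19687892100828325
yaw 0.04821976 origin [0.5574 0.0262]
hole [0.4874 0.0228] (0.4774, 0.003)
stop [0.5626 0.1245] (0.5489, 0.106)
hinge [0.6572 0.031 ] (0.6465, 0.02)
-0.001875626135653987 0.06199875220921099
0.0002123003229134092 0.02435435614180029
-0.0013044243537253875 -0.019523537331407666
-0.001056982014364716 -0.06418737909752667
```

```bash
sed -i 's/(50,100,40),(85,255,255)); m\[280:\]=0/(40,60,15),(95,255,255)); m[280:]=0; m[:,:190]=0; m[:,380:]=0; m[:125]=0; m=cv2.morphologyEx(m,cv2.MORPH_CLOSE,np.ones((9,9)))/' fit.py; python3 fit.py
```

```text
[[  190   135   189   145 17463]]
width y -0.24687221233956855
yaw 0.08872265 origin [0.5478 0.009 ]
hole [0.4781 0.0028] (0.4774, 0.003)
stop [0.5491 0.1075] (0.5489, 0.106)
hinge [0.6474 0.0179] (0.6465, 0.02)
0.01167375081959664 0.0782415897486563
0.012235674967202553 0.04054352209547714
0.008943498535785131 -0.0032369719686155016
0.007382217844161402 -0.04787420409342095
```

```bash
cat >> h.py <<'E'
try:
    ox,oy,jyaw=np.load('jigpose.npy'); jx=np.array([np.cos(jyaw),np.sin(jyaw),0]); jy=np.array([-np.sin(jyaw),np.cos(jyaw),0])
except Exception: pass
def J(x,y,z): return np.array([ox,oy,0])+jx*x+jy*y+np.array([0,0,z])
def toJ(p): d=np.array(p)-[ox,oy,0]; return np.array([d@jx,d@jy,d[2]])
E
python3 - <<'E'
from h import *
np.set_printoptions(precision=4,suppress=True)
R=env.sense()['tcp_rot']; effector.grasp(10)
Rt=best(J(.01,-.10,.12),np.pi/2+jyaw)
env.movel(J(.01,-.104,.12),Rt,0.2); env.movel(J(.01,-.104,.018),rate=0.12)
f0=env.sense()['wrist_force']; print(env.sense()['gripper_width'],f0)
env.movel(J(.01,-.055,.018),rate=0.08)
y=-.055
while y<-.01:
    y+=.003; env.movel(J(.01,y,.018),rate=0.05)
    s=env.sense(); F=(s['wrist_force']-f0)
    print(round(y,4),toJ(s['ee_pos']),F,'fy',round(F@jy,2))
    if F@jy<-5: break
env.pause(.15); s=env.sense(); print(s['t'],(s['wrist_force']-f0)@jy)
c=cam('side'); save(c,'side1.png',(220,130,380,290),3.5)
for i in range(4): print([(toJ(x['at']),round(x['score'],2)) for x in tip_of('side','block%d_center'%i)[:2]])
E
```

```text
0.00031897806449795345 [ 0.5371 -0.5506  0.3214]
-0.052 [ 0.01   -0.0522  0.018 ] [-1.1186  0.802   0.1069] fy 0.9
-0.049 [ 0.01   -0.0488  0.018 ] [-0.3011  1.0596  0.348 ] fy 1.08
-0.046 [ 0.01   -0.0457  0.018 ] [-0.2134  0.7747  0.2128] fy 0.79
-0.043 [ 0.0101 -0.0427  0.0181] [-0.3306  0.2484  0.3238] fy 0.28
-0.04 [ 0.01   -0.0397  0.018 ] [-0.3667  0.8965 -0.9641] fy 0.93
-0.037 [ 0.01   -0.0367  0.018 ] [-0.9722  0.3548  0.1873] fy 0.44
-0.034 [ 0.01   -0.0337  0.018 ] [-0.8567  0.5363 -0.1536] fy 0.61
-0.031 [ 0.01   -0.0307  0.018 ] [-1.1419  0.3045  0.0727] fy 0.4
-0.028 [ 0.01   -0.0277  0.018 ] [ 0.3299  1.2431 -0.6431] fy 1.21
-0.025 [ 0.01   -0.0247  0.018 ] [-1.1968  0.6681 -0.4436] fy 0.77
-0.022 [ 0.01   -0.0217  0.018 ] [-0.8333 -0.4099 -0.3049] fy -0.33
-0.019 [ 0.01   -0.0187  0.018 ] [-0.2049  1.0747 -0.0949] fy 1.09
-0.016 [ 0.01   -0.0157  0.018 ] [-1.1722  1.0609 -0.1648] fy 1.16
-0.013 [ 0.01   -0.0127  0.018 ] [ 0.1872  0.4872 -0.6435] fy 0.47
-0.01 [ 0.01   -0.0097  0.018 ] [-0.3515  0.8422 -0.9234] fy 0.87
13.675 1.078388526883871
[(array([0.0146, 0.0759, 0.0219]), 0.59)]
[(array([0.1349, 0.3483, 0.0037]), 0.67), (array([0.0059, 0.0381, 0.0274]), 0.55)]
[(array([ 0.0079, -0.0483,  0.024 ]), 0.71), (array([ 0.0075, -0.0053,  0.0228]), 0.61)]
[(array([-0.195 , -0.0638,  0.0121]), 0.78), (array([ 0.0052, -0.0451,  0.0234]), 0.45)]
```

View pics/side1.png

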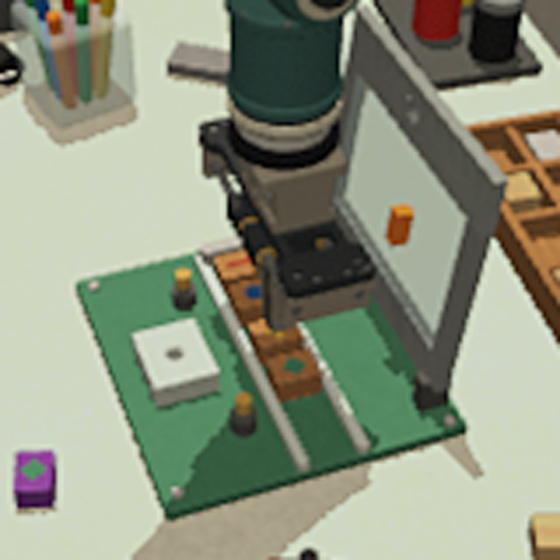

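The picture shows the finger next to the yellow block at about (280,325), with the green-marked block at (290,375) apparently unmoved and no force felt. I need to compare the tool's true height with the picture before moving again.

```bash
python3 - <<'E'
from h import *
np.set_printoptions(precision=4,suppress=True)
s=env.sense(); print(s['ee_pos'],s['joint_positions'],s['gripper_width'])
c=cam('side'); u=lambda P:(proj(c,P)-[220,130])*3.5
print('tcp',u(s['ee_pos']),'b3 top',u(J(.01,-.048,.034)),'corner',u(J(-.1175,-.125,.012)),'hole',u(J(-.07,0,.033)))
for q in [(283,322),(272,310),(320,300),(290,375),(275,330),(290,345)]: print(q,toJ(px(c,[220+q[0]/3.5,130+q[1]/3.5])[0]))
w=cam('wrist'); save(w,'w1.png',(140,90,420,300),2.5)
E
```

```text
[ 0.5587 -0.0001  0.018 ] [ 0.4287  0.6508 -0.6357  1.9087  0.5483  0.7617  1.1412] 0.00046105065844412676
tcp [[275.8625 348.5192]] b3 top [[294.3544 368.5611]] corner [[164.2279 512.4457]] hole [[173.1221 352.0582]]
(283, 322) [-0.0205 -0.097   0.1413]
(272, 310) [ 0.0008 -0.0234  0.0761]
(320, 300) [ 0.0055 -0.0969  0.1529]
(290, 375) [ 0.0042 -0.0538  0.035 ]
(275, 330) [ 0.0098 -0.008   0.0367]
(290, 345) [ 0.0192 -0.0164  0.025 ]
```

View pics/w1.png

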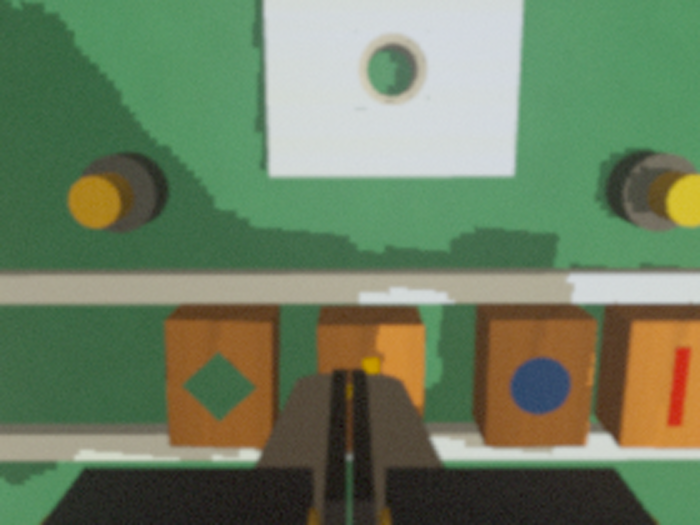

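The wrist view shows the closed fingertips at (348,372) drawn over the yellow block, with every block unmoved. Depth should give the tips' real height.

```bash
python3 - <<'E'
from h import *
np.set_printoptions(precision=4,suppress=True)
s=env.sense(); w=cam('wrist')
print('tcp proj',(proj(w,s['ee_pos'])-[140,90])*2.5)
for q in [(348,376),(348,390),(335,378),(320,390),(385,390),(300,420),(395,420),(370,315),(340,330),(221,385),(540,385),(600,130)]:
    print(q,toJ(px(w,[140+q[0]/2.5,90+q[1]/2.5])[0]))
E
```

```text
tcp proj [[349.4261 369.8528]]
(348, 376) [-0.0004 -0.0105  0.0515]
(348, 390) [-0.0009 -0.0105  0.0618]
(335, 378) [-0.0006 -0.0135  0.0532]
(320, 390) [ 0.0003 -0.0168  0.0588]
(385, 390) [ 0.0002 -0.0021  0.0591]
(300, 420) [-0.0005 -0.0202  0.0776]
(395, 420) [-0.0001 -0.0009  0.0766]
(370, 315) [-0.0081 -0.0045  0.025 ]
(340, 330) [-0.0062 -0.0125  0.0328]
(221, 385) [ 0.0082 -0.0437  0.0346]
(540, 385) [0.0086 0.0399 0.0339]
(600, 130) [-0.056   0.0575  0.0119]
```

Depth puts the visible fingertips at about z = 0.05, although the tool reads 0.018. The shut fingers really did pass above the blocks, which top out at 0.034. I'll find the true tip height by touching the open end of the channel gently, with force checks.

```bash
python3 - <<'E'
from h import *
np.set_printoptions(precision=4,suppress=True)
env.movel(J(.01,-.0097,.045),rate=.2); env.movel(J(.01,-.1,.045),rate=.25)
env.movel(J(.01,-.1,.016),rate=.15)
f0=env.sense()['wrist_force']; z=.016
try:
  while z>-.03:
    z-=.003; env.movel(J(.01,-.1,z),rate=.04); s=env.sense(); F=s['wrist_force']-f0
    print(round(z,3),s['ee_pos'][2],F)
    if F[2]>4: break
except Exception as e: print(repr(e))
print(env.sense()['t'],s['gripper_width'])
E
```

```text
0.013 0.013480197261652012 [-0.3704  0.0544 -0.6005]
0.01 0.010006919539328772 [0.0078 0.6637 0.3558]
0.007 0.0067993377899738805 [ 0.0475 -1.123  -0.8563]
0.004 0.003766306826930549 [ 0.4769 -0.3308 -0.0872]
0.001 0.0007793115655307173 [-0.6452 -0.593  -0.4294]
-0.002 -0.0022115608817122184 [-0.3472 -0.3615 -0.8052]
-0.005 -0.005232559364537592 [ 0.1111 -1.0909 -0.8555]
-0.008 -0.00818551424709981 [ 0.0262 -1.1246 -0.0567]
-0.011 -0.011215515375325398 [-1.3656 -1.5465 -0.6122]
-0.014 -0.014226869045298185 [-0.5418 -1.7974 -1.2976]
-0.017 -0.016419619880601755 [-1.8943 -0.7448  4.2555]
17.9583 0.0005857003362307611
```

The fingers touched the floor (z = 0.012) at a reading of -0.016. So the real tips sit about 28 mm above the reported TCP, and I'll allow for that from here on. Pushing now at the right height.

```bash
echo 'DZ=0.028  # real tip z = reported z + DZ' >> h.py
python3 - <<'E'
from h import *
np.set_printoptions(precision=4,suppress=True)
z=.017-DZ
env.movel(J(.01,-.1,z),rate=.05); f0=env.sense()['wrist_force']
y=-.094
env.movel(J(.01,y,z),rate=.08); hit=0
while y<-.012:
    y+=.004 if y<-.045 else .002; env.movel(J(.01,y,z),rate=0.06)
    s=env.sense(); F=(s['wrist_force']-f0)
    print(round(y,4),round(toJ(s['ee_pos'])[1],4),F,'fy',round(F@jy,2))
    if F@jy<-6: break
env.pause(.25); s=env.sense(); print(s['t'],(s['wrist_force']-f0)@jy)
c=cam('wrist'); save(c,'w2.png',(140,90,420,300),2.5)
for i in range(4): print([(toJ(x['at']),round(x['score'],2)) for x in tip_of('wrist','block%d_center'%i)[:2]])
E
```

```text
-0.09 -0.0896 [ 1.2642  1.5197 -0.0175] fy 1.4
-0.086 -0.0856 [ 1.2407 -0.3981 -0.0444] fy -0.51
-0.082 -0.0816 [ 0.2902  1.0036 -0.3605] fy 0.97
-0.078 -0.0776 [ 0.5163  0.5731 -1.0938] fy 0.53
-0.074 -0.0736 [-0.7176  1.1098 -0.7814] fy 1.17
-0.07 -0.0696 [ 1.0451  0.6526 -0.0292] fy 0.56
-0.066 -0.0656 [0.7308 1.2072 0.3162] fy 1.14
-0.062 -0.0616 [0.1131 0.7714 0.0471] fy 0.76
-0.058 -0.0576 [ 0.6503  0.1834 -0.4048] fy 0.13
-0.054 -0.0535 [-0.0228  0.584   0.5891] fy 0.58
-0.05 -0.0495 [ 0.5789  1.1764 -0.252 ] fy 1.12
-0.046 -0.0456 [ 1.2322  1.4036 -1.3015] fy 1.29
-0.042 -0.0416 [0.5592 2.0363 0.1241] fy 1.98
-0.04 -0.0398 [-0.1063  0.178  -0.6358] fy 0.19
-0.038 -0.0378 [ 0.0716  0.212  -0.3975] fy 0.2
-0.036 -0.0358 [0.9607 0.1226 0.0143] fy 0.04
-0.034 -0.0338 [ 0.9756  1.1189 -0.7161] fy 1.03
-0.032 -0.0317 [ 0.2647  0.8887 -0.0449] fy 0.86
-0.03 -0.0297 [ 0.6874  0.6025 -0.7544] fy 0.54
-0.028 -0.0277 [ 0.4106  0.03   -0.8596] fy -0.01
-0.026 -0.0275 [ 1.6462 -4.8591  0.3255] fy -4.99
-0.024 -0.0275 [ 1.2129 -8.0639  0.4506] fy -8.14
24.225 -7.667866059413163
[(array([0.0105, 0.0856, 0.0206]), 0.69)]
[(array([0.0122, 0.0579, 0.0231]), 0.62)]
[(array([0.0133, 0.0312, 0.0214]), 0.79)]
[(array([0.0114, 0.0046, 0.0216]), 0.67)]
```

View pics/w2.png

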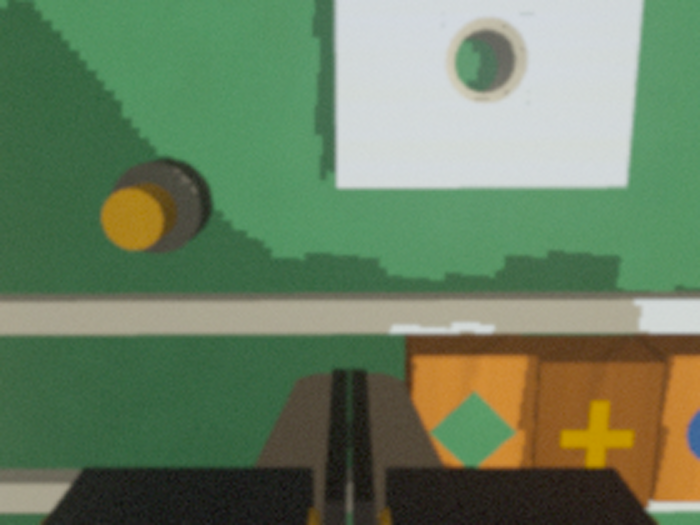

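The row is tight: green, yellow and blue touch at (475,430), (600,435) and (695,435), the finger is against the green block, and the push met the stop at 8 N. Next I'll measure the lower hole from here, at crop (487,60), then go over the cover and swing it down from behind.

```bash
python3 - <<'E'
from h import *
np.set_printoptions(precision=4,suppress=True)
c=cam('wrist'); h=atz(c,[140+487/2.5,90+60/2.5],.033)[0]; print('hole',h,toJ(h))
env.movel(J(.01,-.050,.017-DZ),rate=.1)
env.movel(J(.01,-.050,.25),rate=.25); env.movel(J(.168,0,.25),rate=.25); env.movel(J(.168,0,.155),rate=.2)
f0=env.sense()['wrist_force']
x=.168
while x>.03:
    x-=.02; env.movel(J(x,0,.155),rate=.1); s=env.sense(); F=s['wrist_force']-f0; print(round(x,3),F@jx,F[2])
print(s['t'])
env.movel(J(x,0,.24),rate=.25); c=cam('side'); save(c,'side2.png',(180,100,420,310),2.5)
for t in ['cover_edge','cover_hole']: print([(toJ(q['at']),round(q['score'],2)) for q in tip_of('side',t)[:2]])
print(env.sense()['t'])
E
```

```text
hole [0.4774 0.0029 0.033 ] [-0.0707  0.0001  0.033 ]
0.148 0.1834765823959107 -0.1687959394608138
0.128 -0.19143518938553933 -0.708911141981023
0.108 -0.06732581278255778 -0.11415538507481912
0.088 -1.4147699483347802 0.5540201251058108
0.068 -0.8390709626506816 -0.34779036008813186
0.048 -0.1407017031684716 0.9827461961740946
0.028 -1.3963234200901808 0.0971191272580162
30.0167
[(array([-0.0942, -0.0029,  0.0544]), 0.88)]
[(array([-0.0665,  0.0017,  0.0547]), 0.67), (array([-0.1206,  0.4808,  0.0025]), 0.22)]
30.6583
```

View pics/side2.png

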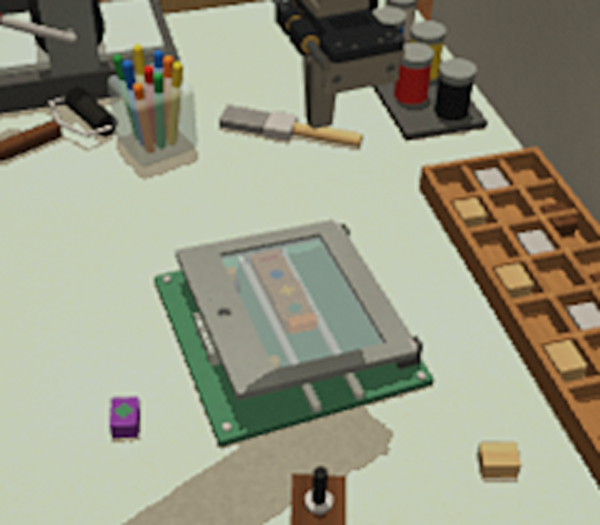

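The cover has fallen shut onto the plungers: its edge is at z ≈ 0.054, which matches 0.06 rad. The pin hole is visible at (224,312) and the row is still tight under the window. Now the pin: centre over it with the wrist camera and grasp it.

```bash
cat >> h.py <<'E'
def brass(c,guess,z,r=25):  # centroid of brass pixels near a guess, at height z
    u=proj(c,guess)[0]; hsv=cv2.cvtColor(c[0],cv2.COLOR_RGB2HSV); m=cv2.inRange(hsv,(18,120,60),(34,255,255))
    k=np.zeros_like(m); cv2.circle(k,tuple(int(v) for v in u.round()),r,255,-1); return m&k,u
E
python3 - <<'E'
from h import *
np.set_printoptions(precision=4,suppress=True)
p=[.487,-.298,.17]; R=best(p,-.38); env.reach(p,R); effector.release()
c=cam('wrist'); np.savez('pin.npz',*[c[i] for i in range(6)]); m,u=brass(c,[.4876,-.2965,.084],.084)
ys,xs=np.nonzero(m); P=px(c,np.c_[xs,ys]); k=P[:,2]>.078; print(u,len(xs),k.sum(),xs.mean(),ys.mean(),np.percentile(P[:,2],[5,50,95]))
print('top cap',P[k].mean(0),'at z.084',atz(c,[xs[k].mean(),ys[k].mean()],.084))
print([(np.round(x['at'],4),round(x['score'],2)) for x in tip_of('wrist','pin_grip')[:3]],env.sense()['t'],env.sense()['gripper_width'])
save(c,'w3.png',(200,120,360,280),3.5)
E
```

```text
[279.5895 206.3516] 486 198 281.3477366255144 200.26543209876544 [0.0354 0.0622 0.0842]
top cap [ 0.4896 -0.2976  0.0832] at z.084 [[ 0.4897 -0.2974  0.084 ]]
[(array([ 0.4842, -0.3914,  0.0609]), 0.77)] 33.3833 0.09163375732837528
```

View pics/w3.png

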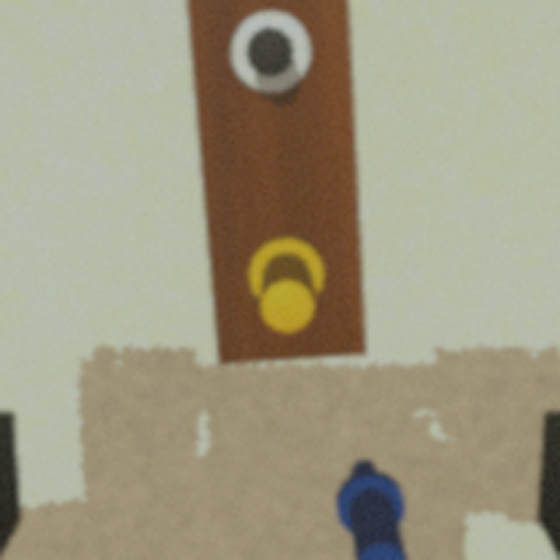

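In the crop, the brass pin's cap is at (287,305) with its flange at (287,273), the spare is at (270,50) and the blue look-alike at (370,500). Grasping the brass pin.

```bash
python3 - <<'E'
from h import *
np.set_printoptions(precision=4,suppress=True)
f=np.load('pin.npz'); c=[f['arr_%d'%i] for i in range(6)]
print('cap',atz(c,[200+287/3.5,120+305/3.5],.084),'flange',atz(c,[200+287/3.5,120+273/3.5],.041))
P=np.array([.4893,-.2974,0])
env.movel(P+[0,0,.08],rate=.2)
f0=env.sense()['wrist_force']; env.movel(P+[0,0,.024],rate=.1); print('F down',env.sense()['wrist_force']-f0)
effector.grasp(40); s=env.sense(); print(s['gripper_width'],s['grasp_force'],s['wrist_force']-f0,s['ee_pos'],s['t'])
env.movel(P+[0,0,.12],rate=.15)
s=env.sense(); print(s['gripper_width'],s['grasp_force'])
c=cam('side'); print(proj(c,s['ee_pos'])); u=proj(c,s['ee_pos'])[0].astype(int)
print([(np.round(x['at'],4)-s['ee_pos'],round(x['score'],2)) for x in tip_of('side','pin_tip')[:3]])
print([(np.round(x['at'],4)-s['ee_pos'],round(x['score'],2)) for x in tip_of('side','pin_grip')[:3]])
save(c,'side3.png',(u[0]-60,u[1]-80,u[0]+60,u[1]+60),4)
E
```

```text
cap [[ 0.4895 -0.2981  0.084 ]] flange [[ 0.4899 -0.2981  0.041 ]]
F down [ 0.1865 -0.309  -1.2864]
0.015039438040662203 39.99019145965576 [ 1.2828  0.2324 -1.6718] [ 0.4893 -0.2974  0.024 ] 35.8333
0.01505441805012882 39.987863302230835
[[306.8713 307.6305]]
[(array([-0.0051, -0.0878, -0.1191]), 0.69), (array([ 0.0016,  0.0015, -0.0203]), 0.59)]
[(array([ 0.0017, -0.0002,  0.0477]), 0.63), (array([-0.0042, -0.0869, -0.0566]), 0.58), (array([ 0.1971, -0.0845, -0.1192]), 0.33)]
```

View pics/side3.png

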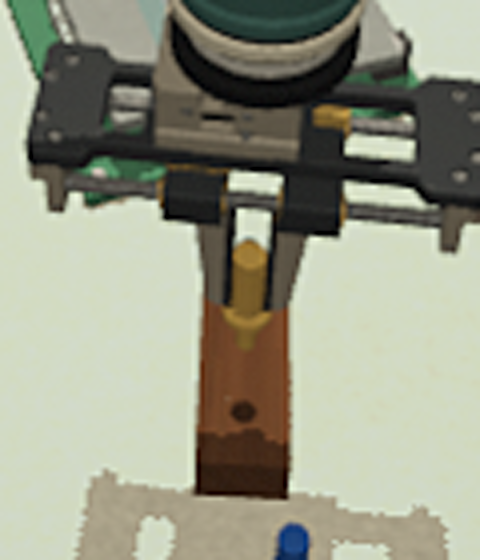

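The brass pin is held upright between the pads (crop (247,280)), its flange is clear below the fingers, and the stand hole at (243,410) is empty. Carrying it to the hole and going down with force checks.

```bash
python3 - <<'E'
from h import *
np.set_printoptions(precision=4,suppress=True)
H=np.array([.4774,.0033,0])
q=env.sense()
env.movel([.4893,-.2974,.16],rate=.25); env.movel(H+[0,0,.16],rate=.25); env.movel(H+[0,0,.085],rate=.15); env.pause(.1)
f0=env.sense()['wrist_force']; z=.085
while z>.036:
    z-=.003; env.movel(H+[0,0,z],rate=.05); s=env.sense(); F=s['wrist_force']-f0
    print('tip',round(z-.018,4),s['ee_pos'],F)
    if F[2]>6 or np.hypot(F[0],F[1])>8: break
print(s['t'],s['gripper_width'])
E
```

```text
tip 0.064 [0.4776 0.0032 0.0823] [-0.3093  0.6782 -0.968 ]
tip 0.061 [0.4772 0.0033 0.0788] [-0.6596  0.9482 -0.0256]
tip 0.058 [0.4772 0.0033 0.0758] [-0.4221  1.2786 -0.5663]
tip 0.055 [0.4772 0.0033 0.0728] [-1.1333  0.1004  0.1018]
tip 0.052 [0.4772 0.0033 0.0698] [ 0.5458  1.0905 -0.2348]
tip 0.049 [0.4772 0.0033 0.0668] [-0.6704  0.0242  0.179 ]
tip 0.046 [0.4772 0.0033 0.0638] [ 0.3398  1.3564 -0.9978]
tip 0.043 [0.4772 0.0033 0.0608] [-0.0638  0.4975 -0.9303]
tip 0.04 [0.4772 0.0033 0.0578] [ 0.3681  1.4822 -0.4799]
tip 0.037 [0.4772 0.0033 0.0548] [ 0.071   0.8338 -0.992 ]
tip 0.034 [0.4772 0.0033 0.0518] [ 0.546   0.2536 -1.026 ]
tip 0.031 [0.4772 0.0033 0.0488] [-0.8546  0.2709 -0.7681]
tip 0.028 [0.4772 0.0033 0.0458] [ 0.8503  1.3109 -0.6098]
tip 0.025 [0.4778 0.0033 0.0431] [1.048  0.5435 0.4258]
tip 0.022 [0.4776 0.0033 0.04  ] [0.0062 0.8768 1.9523]
tip 0.019 [0.4775 0.0033 0.0369] [0.7793 0.8251 3.1344]
tip 0.016 [0.4773 0.0033 0.034 ] [-1.1652  1.901   4.1084]
43.4333 0.015289791202726614
```

The pin went in cleanly, and the flange is now lifting spring force off the cover. I'll press until the force is clearly past the spring load.

```bash
python3 - <<'E'
from h import *
np.set_printoptions(precision=4,suppress=True)
H=np.array([.4774,.0033,0]); b=np.array([0,0,-.6]); z=.034
while z>.015:
    z-=.0015; env.movel(H+[0,0,z],rate=.05); s=env.sense(); F=s['wrist_force']-b
    print(round(z,4),s['ee_pos'],F)
    if F[2]>17: break
env.pause(.3); s=env.sense(); print(s['ee_pos'],s['wrist_force'],s['gripper_width'],s['grasp_force'],s['t'])
c=cam('side'); save(c,'side4.png',(200,170,360,290),4)
for t in ['cover_edge','pin_tip','pin_grip','block0_center','block3_center']: print(t,[(toJ(q['at']),round(q['score'],2)) for q in tip_of('side',t)[:2]])
E
```

```text
0.0325 [0.4773 0.0033 0.0328] [-1.7079 -0.6374  6.9401]
0.031 [0.4774 0.0033 0.0325] [-5.2993 -0.877  20.9733]
[0.4774 0.0033 0.0325] [-5.8476 -0.6349 20.6762] 0.015254278248794252 40.00603437423706 44.2333
cover_edge [(array([-0.094 , -0.0022,  0.0388]), 0.55)]
pin_tip [(array([-0.0664, -0.0011,  0.0156]), 0.69), (array([-0.0955, -0.387 , -0.0006]), 0.58)]
pin_grip [(array([-0.0976, -0.3884,  0.0647]), 0.59), (array([-0.073 ,  0.0019,  0.0786]), 0.41)]
block0_center []
block3_center [(array([-0.1929, -0.0648,  0.0076]), 0.74)]
```

View pics/side4.png

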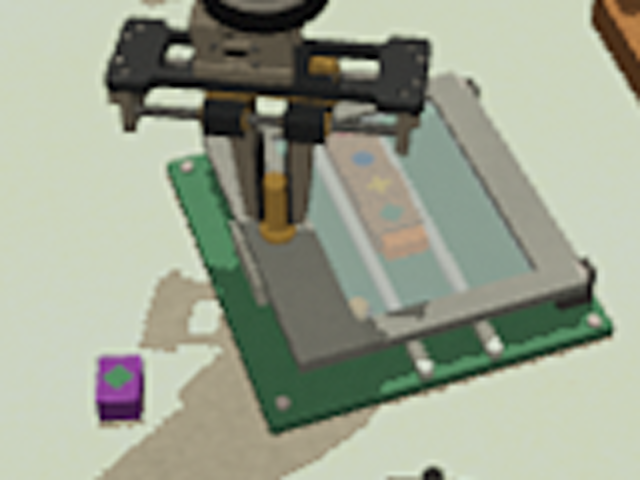

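The picture shows the flange flat on the cover at (277,232), the key at (405,242) dropped in behind the tight row, and the cover level (edge z ≈ 0.039). The arm is stalled against the hard stop, pushing at about 21 N. Handing in.

```bash
python3 -c "
from h import *
print(workorder.finish_job())"
```

```text
the job is handed in; nothing more can be done
None
```

I handed in the job at about 45 s: the four blocks are in a tight row, the cover is pressed shut, and the brass pin is fully home and still held down at about 21 N; no verdict was returned.

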